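# Set and lock the leg of a folding drying rack

### The job

The sprung leg of the drying rack lying on the counter must be set to length: holding it by its upright foot bar, press the leg fully home until you feel it bottom, then let it out to the mark, so that its pointer lines up with the clip on the scale. Keep holding it right there while you slide the black cam lever along the foot bar until it is fully closed against the end block, and finish while still holding the leg by its foot bar at the mark, lever closed - do not let go, because I will then tighten the screw. Do not close the lever anywhere but at the mark, and do not disturb the other things on the counter.

Things in the scene. Friction and masses are not known exactly. Their poses are not given: they have to be found in the camera images.
- rack: white tube frame, 375 x 236 mm, fixed flat on the counter, below 50 mm. Origin on the counter under the middle of the sleeve's mouth; x along the sleeve, away from the robot; y left; z up. Sleeve and collar at x = 0 to 160 mm, 46 mm wide, 46 mm high. Ticked scale strip (1 cm) along x on the left rail at y = 116 mm, its top 20 mm high
- mark: dark steel clip, 14 x 24 mm, 20 mm tall, with a thin upright fin, fixed on the scale strip at the wanted length. Origin under its middle, on the strip, in the fin's plane; axes as the rack's. In the rack's frame it is at x = -85 to -135 mm, y = 116 mm
- leg (a joint): how far the leg (22 mm square tube, 14 to 36 mm high) is out, m: 0 = home on its hard inner stop, 0.11 = fully out towards the robot (rack -x). A spring pushes it out with 5 to 7 N: it starts fully out and springs out when let go, lever open or closed (the lock only bites once the screw is tightened, not part of this job)
- foot_bar (a point): light grey board upright across the leg's end: 12 mm thick (rack x), y = -85 to 70 mm, 12 to 95 mm high. Origin at counter height on the leg's line in mid-thickness: rack x = -50 mm - joint leg, y = 0. Axes as the rack's. The leg is behind it at y = -11 to 11 mm, below 36 mm: fingers kept above 40 mm pass over. End block (30 mm thick) at y = 56 to 70 mm, 105 mm high
- bar_grip (a point): mid-thickness of the foot bar on its free right part, at y = -50 mm of the bar, 72 mm high: a place to straddle or pinch it from above, one finger before and one behind the board (closing along rack x)
- index (a point): tip of the leg's thin steel pointer, sticking out left (+y) of the foot bar: in the bar's mid-thickness plane, y = 106 mm of the bar, 46 mm high. The leg is at the mark when this point's x in the clip's frame is 0
- lever (a joint): travel of the cam lever along the foot bar, m: 0 = open, 0.045 = fully closed, at its stop by the end block. Slides towards rack +y with about 2.5 N of friction and stays where it is left; starts 0 to 6 mm from open
- lever_face (a point): middle of the lever's right (-y) face, the one to push, 75 mm high. The lever is a black saddle over the foot bar, 64 mm wide (rack x), 14 mm thick (y): a cheek on each side of the bar 52 to 98 mm high, bridged up to 106 mm, nub to 120 mm. At 0 its middle is at y = 0 of the bar. Fingers straddling the bar to its right push both cheeks with their edges
- brush: wooden scrubbing brush lying on the counter beside the rack, on its right (-y) side; leave it alone
- jar: glass jar with steel lid, 64 mm wide, 90 mm tall, on the counter left (+y) of the rack's middle; leave it alone
- spare_foot: small black rubber spare foot, 38 mm wide, 34 mm tall, on the counter left (+y) of the rack's front; leave it alone
- detergent: white bottle, 90 mm wide, 220 mm tall, at the left side of the counter; leave it alone
- spray_can: bare metal can, 56 mm wide, 170 mm tall, at the left side of the counter; leave it alone
- carton: cardboard carton 90 x 140 x 70 mm at the right side of the counter; leave it alone
- cup: white cup, 76 mm wide, 90 mm tall, at the right side of the counter; leave it alone

How it is judged:
By the outcome, as a careful person would: the job done as asked, in the order asked, and still so for the second after the job is handed in, while the arm keeps its last pose, push and grip.
It also fails if it takes over 48 s, if anything falls off the work surface, if the arm or the gripper's body presses on something with over 40 N, if the wrist force passes 120 N, or if a joint passes its speed limit or range.

### The arm

A 6-joint arm with a two-finger parallel gripper is mounted at the origin on the work surface. World frame = base frame: x ahead of the robot, y to its left, z up, the work surface at z = 0. Lengths are in m, angles in degrees, forces in N, time in s.
With the tool pointing down it reaches from about 0.25 to 0.725 m from the base axis. Payload 9.7 kg.
Tool frame: the origin (TCP) lies midway between the tips of the shut fingers; the grasp point (between the pads) lies 19 mm behind it; z points along the fingers, y is the line along which they close (so a half turn about z gives the same grasp; the last joint's range is limited). The gripper opens to 85 mm and grips with 20 to 120 N. Pads are 22 mm wide; open, the fingers measure 114 mm over their backs; the gripper's body (76 mm by 85 mm) begins 54 mm behind the grasp point. The pads swing forward as they close: fully open they stand 13 mm farther back than shut.
Start: joints at [73.167, 4.979, 10.078, 95.1, 0, 90], TCP at [0.159, 0.526, 0.231] pointing down, gripper open.
Joint ranges: [-179.16, 179.16], [-48.56, 103.87], [-65.8, 70.77], [-126.05, 130.52], [-82.76, 87.17], [-180, 180]. Speed limits (degrees/s): [127.2, 127.2, 147.25, 180, 180, 180].

### API

Orientations are given as [roll, pitch, yaw] about the fixed x, y, z axes, in that order (R = Rz(yaw) Ry(pitch) Rx(roll)).
In Python, from workcell import * gives the robot as it stands.
- The arm moves only by the tool servo_tool, never from a script. Its argument "moves" is a list of rows, each a list of 4 numbers: the shift along the world's x, y, z in parts of the range, where 1.0 means 80 cm, then the turn about the world's z in shares of pi/2 rad (1.0 is pi/2 rad). A call has 1 to 20 rows; each row is the pose to reach, as a shift and turn from the pose commanded when the call began; what a row does not reach only later rows make up. A row lasts 1/12 s, in which the tool goes at most 41.7 mm and 7.16 degrees, less where a joint would pass 70% of its speed; a pose out of reach is approached as far as the arm can. No shift or turn number may pass 1 either way. A call with a gripper value outside its range is refused whole. "claw" is the closure, from 0 (fully open) to 1 (shut), set as the call begins (left out, the last holds). The fingers move at their own pace and stop on an object; "force" is the grip in N (left out, the last holds). Time passes only in rows, so rows that repeat a pose let the fingers close. It gives the time, the measured TCP pose, the force, the opening and the grip force at its end, in the units of the state.
- get_obs(): the state, without advancing time (a new reading comes with each control period).
- camera(name): name is "scene" or "side" or "wrist"; returns the picture (384x512x3 uint8, red, green, blue); there is no depth.
- get_calibration(name): a dict with "fx", "fy", "cx", "cy" (pixels), "rvec" (rotation vector, rad) and "tvec" (3), from world to camera coordinates, as OpenCV has them; the wrist camera has in their place "tool_from_camera" (4x4, takes a point from camera to tool coordinates, whose origin is the TCP and whose axes are the flange's). Camera axes: x right, y down, z forward; pixel columns grow to the right and rows downward; lengths in m; the calibration is good to about 2 mm. A picture is of the moment at which its call begins: read the wrist's pose just before it. get_calibration takes no time and is no camera call.
- job_done(): hands the job in; it is judged then, once.
The state is a dict: "time": time; "q": joint angles; "qd": joint speeds; "joint_efforts": joint torques, N m; "ee_pos": TCP position; "tcp_rot": TCP orientation; "wrist_force": force on the tool from outside, world axes, zero at the start; "torque": the same for the moment, N m; "opening": finger opening in m; "grasp_force": force on a finger pad.
Only numpy, scipy, OpenCV 4.12 (cv2) and the standard library are available. Lean on these libraries where they do the work, as an engineer would, in place of code of your own. Each camera call takes 0.05 s, during which the arm holds its last target. There are 200 camera calls.

## Working session

There is one attempt and no reset: what is moved stays moved. The work goes in short steps, Python scripts to look and compute and a tool call to move; the robot and the scene stay as the last step left them, time stands still between calls to the robot, and variables do not carry over. Pictures are saved under pics/ and viewed, at most 10 in all, crops included, and the job is handed in when it is done.

Besides the shell and the picture viewer there is one more tool, called as name(argument=value, ...) on one line, values as JSON. servo_tool: Moves the arm, as the interface text tells. Its arguments: {"type":"object","properties":{"moves":{"type":"array","items":{"type":"array","items":{"type":"number"}}},"claw":{"type":"number"},"force":{"type":"number"}},"required":["moves"]}

```bash
mkdir -p pics
cat > h.py <<'E'
from workcell import *
import numpy as np, cv2
from scipy.spatial.transform import Rotation as R
def snap(n,f):
    im=camera(n); cv2.imwrite('pics/'+f,im[:,:,::-1]); return im
def cal(n):
    c=get_calibration(n); K=np.array([[c['fx'],0,c['cx']],[0,c['fy'],c['cy']],[0,0,1.]])
    return K,np.array(c['rvec'],float),np.array(c['tvec'],float)
def proj(n,P):
    K,r,t=cal(n); return cv2.projectPoints(np.array(P,float).reshape(-1,3),r,t,K,None)[0].reshape(-1,2)
def onz(n,uv,z):
    K,r,t=cal(n); Rm=cv2.Rodrigues(r)[0]; d=Rm.T@np.linalg.inv(K)@np.array([uv[0],uv[1],1.]); o=-Rm.T@t
    return o+d*(z-o[2])/d[2]
E
python3 - <<'E'
from h import *
o=get_obs();print(o)
a=snap('scene','s0.png');b=snap('side','d0.png')
for n in('scene','side'):
    K,r,t=cal(n);print(n,K[0,0],-cv2.Rodrigues(r)[0].T@t)
cv2.imwrite('pics/both.png',cv2.resize(np.hstack([a,b])[:,:,::-1],(800,300)))
E
```

```text
{'time': 0.0, 'q': array([ 7.31655936e+01,  5.01106733e+00,  1.00329513e+01,  9.50992646e+01,
       -2.88998556e-04,  8.99994983e+01]), 'qd': array([-0.10916316, -0.00876917,  0.05099505,  0.00301514,  0.06698995,
        0.05051171]), 'joint_efforts': array([ 1.12700134e-03, -5.20387781e+01,  4.64807045e+01,  1.62716018e-02,
        1.62190236e-04,  3.26765708e-06]), 'ee_pos': array([0.15921656, 0.5262035 , 0.23056992]), 'tcp_rot': array([-1.79922619e+02,  2.88320665e-04,  1.63166096e+02]), 'wrist_force': array([ 0.66791178,  0.26268363, -0.24336894]), 'torque': array([-0.00646822,  0.00314361,  0.03543012]), 'grasp_force': 0.0, 'opening': 0.08539592176080238}
scene 355.1521117891417 [1.12329816 0.42373853 1.04309449]
side 427.6139072535242 [0.27575055 1.09770504 0.943298  ]
```

View pics/s0.png

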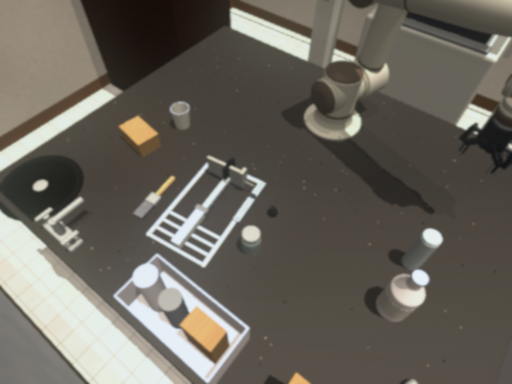

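View pics/d0.png

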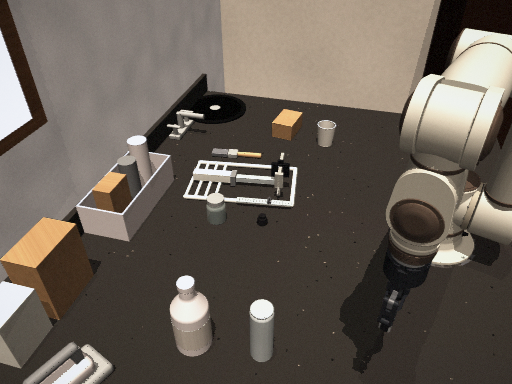

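The rack lies at about (150–265, 155–262) in the scene view, with the foot bar near (230,172). In the side view it is at about (185–298, 155–205), with the foot bar at (279,178). I'll zoom in on both.

Run:
```python
from h import *
a=cv2.imread('pics/s0.png')[148:273,140:280];b=cv2.imread('pics/d0.png')[140:220,175:315]
a=cv2.resize(a,None,fx=4,fy=4,interpolation=cv2.INTER_CUBIC);b=cv2.resize(b,None,fx=5.7,fy=5.7,interpolation=cv2.INTER_CUBIC)
cv2.imwrite('pics/a.png',a);cv2.imwrite('pics/b.png',b)
```

```text
(no output)
```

View pics/a.png

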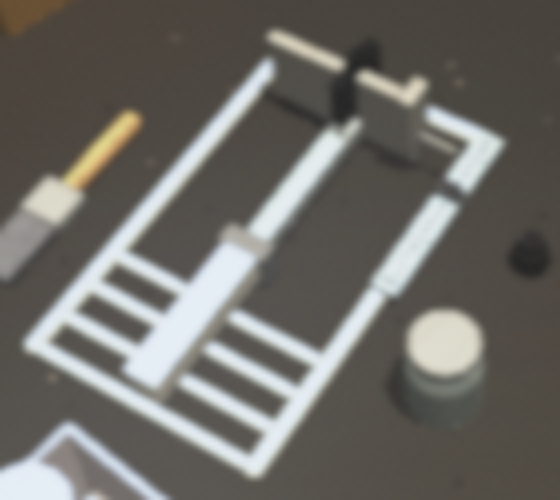

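View pics/b.png

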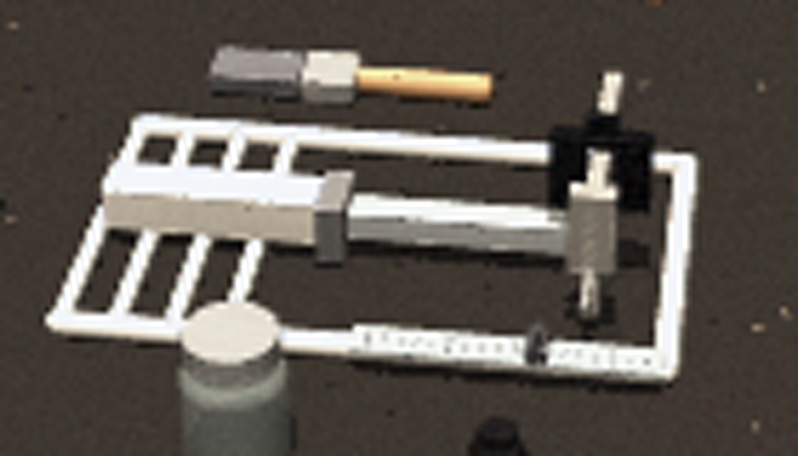

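```bash
cat > fit.py <<'E'
from h import *
from scipy.optimize import least_squares
A=lambda u,v:(140+(u+.5)/4-.5,148+(v+.5)/4-.5)
B=lambda u,v:(175+(u+.5)/5.7-.5,140+(v+.5)/5.7-.5)
# (cam,pix,(x,y,z)); strings resolved with params
obs=[('scene',A(270,35),(-160,-85,95)),('scene',A(416,85),(-160,63,105)),('side',B(613,75),(-160,-85,95)),('side',B(592,186),(-160,63,105)),
('scene',A(232,226),(0,-23,46)),('scene',A(270,243),(0,23,46)),('side',B(352,172),(0,-23,46)),('side',B(347,188),(0,23,46)),
('scene',A(503,143),('f','w',16)),('scene',A(255,474),('b','w',16)),('scene',A(26,343),('b','-w',16)),
('side',B(678,370),('f','w',16)),('side',B(697,157),('f','-w',16)),('side',B(48,320),('b','w',16)),('side',B(134,118),('b','-w',16))]
def res(p,full=False):
    x,y,th,f,b,w=p; D=dict(f=f,b=b,w=w); D['-w']=-w
    g=lambda k:D[k] if isinstance(k,str) else k
    out=[]
    for n in('scene','side'):
        o=[q for q in obs if q[0]==n]
        P=np.array([[g(k) for k in q[2]] for q in o])/1000
        c,s=np.cos(th),np.sin(th)
        W=np.c_[x+c*P[:,0]-s*P[:,1],y+s*P[:,0]+c*P[:,1],P[:,2]]
        out.append(proj(n,W)-np.array([q[1] for q in o]))
    return np.vstack(out).ravel()
E
python3 - <<'E'
from fit import *
print(onz('scene',A(416,85),.105),onz('scene',A(270,35),.095),onz('side',B(592,186),.105),onz('side',B(613,75),.095))
r=least_squares(res,[.6,0,0,-190,185,118],x_scale=[.1,.1,.1,100,100,100],loss='soft_l1')
print(r.x,np.degrees(r.x[2]));print(np.round(res(r.x).reshape(-1,2),1).tolist())
x,y,t=r.x[:3];c,s=np.cos(t),np.sin(t)
for q in[(-160,0),(-160,-50),(-50,-50),(-110,116),(-160,106)]:
    print(q,x+(c*q[0]-s*q[1])/1e3,y+(s*q[0]+c*q[1])/1e3)
print(get_calibration('wrist'))
E
```

```text
[ 0.51514029 -0.07030012  0.105     ] [ 0.54350517 -0.21391018  0.095     ] [ 0.52227792 -0.07057662  0.105     ] [ 0.54012954 -0.20929336  0.095     ]
[ 6.88608793e-01 -1.07383899e-01  1.34037265e-01 -2.17960528e+02
  1.69947215e+02  1.15449428e+02] 7.67976958948671
[[0.6, -0.2], [-0.3, 1.7], [0.1, -1.0], [1.8, 0.5], [-1.4, -2.2], [0.5, -0.0], [-0.1, -0.1], [-0.1, -0.6], [-0.1, 0.7], [0.4, -0.3], [-0.9, 4.2], [-0.4, -0.2], [0.2, -0.7], [-0.5, -0.4], [0.3, -1.0]]
(-160, 0) 0.5300439212404737 -0.12876570322980357
(-160, -50) 0.536725734916395 -0.178317225567672
(-50, -50) 0.6457390840597055 -0.16361723548064533
(-110, 116) 0.5640936358502049 -0.007124357730027661
(-160, 106) 0.5158784762475207 -0.023716475873522547
{'fx': 324.04114484190325, 'fy': 324.04114484190325, 'cx': 260.43815634041124, 'cy': 189.10093915683458, 'tool_from_camera': array([[-1.09083530e-03, -9.51006827e-01, -3.09167955e-01,
         7.93900330e-02],
       [ 9.99999222e-01, -8.50139344e-04, -9.13245121e-04,
         7.38720028e-04],
       [ 6.05666503e-04, -3.09168710e-01,  9.51007015e-01,
        -1.41860924e-01],
       [ 0.00000000e+00,  0.00000000e+00,  0.00000000e+00,
         1.00000000e+00]])}
```

The manual's scale: shifts go in shares of 80 cm and turns go in shares of pi/2 rad. Converting my numbers, -57.7 cm / 80 = -0.7213, -55.3 cm / 80 = -0.6913, -1.143 rad / 1.5708 = -0.7277.

servo_tool(moves=[[0.0375,-0.0563,0,-0.0637],[0.075,-0.1125,0,-0.1273],[0.1125,-0.1688,0,-0.191],[0.1375,-0.2063,0,-0.2355],[0.1625,-0.2438,0,-0.2801],[0.1875,-0.2813,0,-0.3183],[0.2125,-0.3188,0,-0.3629],[0.2375,-0.3563,0,-0.4074],[0.2625,-0.3938,0,-0.4456],[0.2875,-0.4313,0,-0.4838],[0.3125,-0.4688,0,-0.522],[0.3375,-0.5063,0,-0.5602],[0.3625,-0.5438,0,-0.5984],[0.3875,-0.5813,-0.0125,-0.6366],[0.4125,-0.6188,-0.0375,-0.6685],[0.4375,-0.6563,-0.0625,-0.7003],[0.4625,-0.6913,-0.0875,-0.7277],[0.4825,-0.7213,-0.1125,-0.7277],[0.4825,-0.7213,-0.125,-0.7277],[0.4825,-0.7213,-0.125,-0.7277]], claw=0)

```text
time: 1.77
ee_pos: [0.5441, -0.0516, 0.1278]
tcp_rot: [-179.7, -0.1, 97.5]
wrist_force: [-1.1, -0.1, 0.4]
opening: 0.0854
grasp_force: 0.0
```

servo_tool(moves=[[0,0,0,0],[0,0,0,0],[0,0,0,0]])

```text
time: 2.02
ee_pos: [0.5455, -0.0497, 0.1328]
tcp_rot: [179.9, 0.0, 97.8]
wrist_force: [-0.2, 1.5, -0.2]
opening: 0.0856
grasp_force: 0.0
```

Run:
```python
from h import *
o=get_obs();im=snap('wrist','w1.png');print(o['ee_pos'],o['tcp_rot'],o['time'])
np.savez('w1.npz',p=o['ee_pos'],r=o['tcp_rot'])
```

```text
[ 0.54546675 -0.04969284  0.13279057] [1.79890207e+02 1.99423249e-02 9.77557366e+01] 2.0167
```

View pics/w1.png

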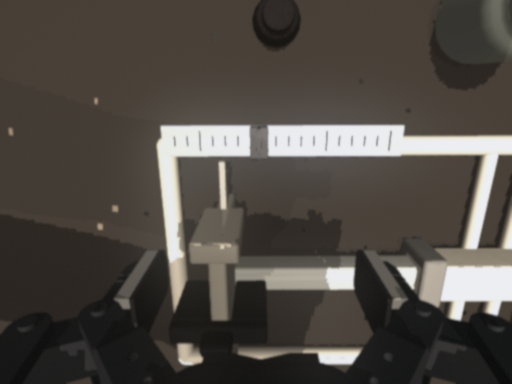

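The pointer tip is at about (222,163), the clip at about (259,141), and the strip is horizontal, so the yaw is right. I'll zoom in for subpixel values.

Run:
```python
from h import *
a=cv2.imread('pics/w1.png')[110:260,150:310]
cv2.imwrite('pics/w1z.png',cv2.resize(a,None,fx=4,fy=4,interpolation=cv2.INTER_CUBIC))
```

```text
(no output)
```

View pics/w1z.png

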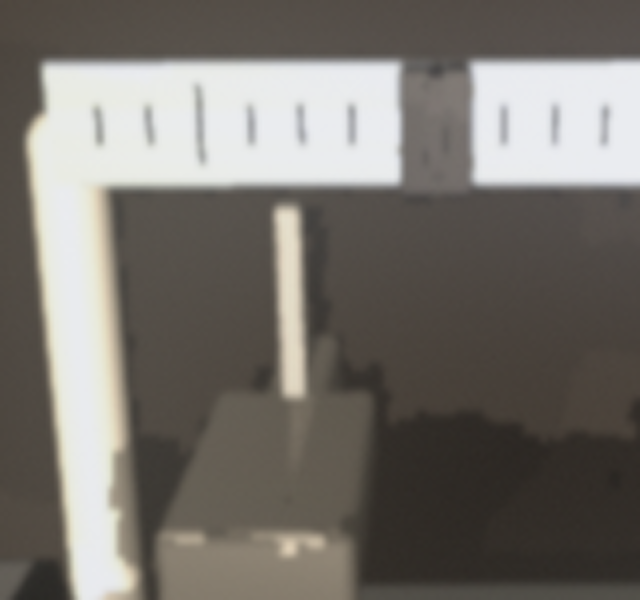

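```bash
cat >> h.py <<'E'
def wonz(p,rot,uv,z):
    c=get_calibration('wrist');T=np.array(c['tool_from_camera']);Rw=R.from_euler('xyz',rot,degrees=True).as_matrix()
    d=Rw@T[:3,:3]@np.array([(uv[0]-c['cx'])/c['fx'],(uv[1]-c['cy'])/c['fy'],1]); o=np.array(p)+Rw@T[:3,3]
    return o+d*(z-o[2])/d[2]
E
python3 - <<'E'
from h import *
d=np.load('w1.npz');f=lambda u,v,z:wonz(d['p'],d['r'],(150+(u+.5)/4-.5,110+(v+.5)/4-.5),z)
t=f(287,207,.046);cl=f(436,125,.022);cl2=f(436,66,.040);a=f(99,125,.02);b=f(605,125,.02)
yaw=np.arctan2(*(b-a)[1::-1]);print('yaw',np.degrees(yaw),np.linalg.norm(b-a))
ex=np.array([np.cos(yaw),np.sin(yaw),0]);ey=np.array([-ex[1],ex[0],0])
print('d',ex@(cl-t),ex@(cl2-t),ey@(cl-t))
bar0=t-.106*ey; print('bar0',bar0)
org=bar0+.160*ex;print('rack',org)
print('clip rack x',ex@(cl-org), 'grip',bar0-.04*ey,ex,ey)
w=lambda u,v,z:wonz(d['p'],d['r'],(u,v),z)
print('blk',ey@(f(255,533,.105)-bar0),ex@(f(255,533,.105)-bar0),'lever bridge',[ (ex@(w(u,281,.106)-bar0),ey@(w(u,281,.106)-bar0)) for u in(183,268)])
E
```

```text
yaw 7.679364759435243 0.09969494843962928
d 0.026811808779129295 0.02690204174867194 0.010783822721843042
bar0 [ 0.52837469 -0.13215436  0.046     ]
rack [ 0.68693971 -0.11077368  0.046     ]
clip rack x -0.1331881912208707 grip [ 0.53371986 -0.17179562  0.046     ] [0.99103139 0.13362927 0.        ] [-0.13362927  0.99103139  0.        ]
blk 0.07127654184569797 0.0007308878787217687 lever bridge [(np.float64(-0.01856433716791036), np.float64(0.04624311034564904)), (np.float64(0.03268755610820288), np.float64(0.04620606296966143))]
```

Scaled: -12.6 cm / 80 = -0.1575, -1.1 cm / 80 = -0.0138.

servo_tool(moves=[[0,0,0.025,0],[0,-0.025,0.0375,0],[-0.0038,-0.0563,0.0375,0],[-0.0075,-0.0938,0.0375,0],[-0.0113,-0.1313,0.0375,0],[-0.0138,-0.1538,0.0375,0],[-0.0138,-0.1575,0.0125,0],[-0.0138,-0.1575,-0.0125,0],[-0.0138,-0.1575,-0.0375,0],[-0.0138,-0.1575,-0.0625,0],[-0.0138,-0.1575,-0.0813,0],[-0.0138,-0.1575,-0.0938,0],[-0.0138,-0.1575,-0.095,0],[-0.0138,-0.1575,-0.095,0],[-0.0138,-0.1575,-0.095,0]])

```text
time: 3.32
ee_pos: [0.5349, -0.1765, 0.0567]
tcp_rot: [179.9, 0.0, 97.7]
wrist_force: [0.6, 0.5, 0.4]
opening: 0.0857
grasp_force: 0.0
```

servo_tool(moves=[[0,0,0,0],[0,0,0,0],[0,0,0,0],[0,0,0,0],[0,0,0,0],[0,0,0,0],[0,0,0,0],[0,0,0,0],[0,0,0,0],[0,0,0,0],[0,0,0,0],[0,0,0,0]], claw=1, force=30)

```text
time: 4.32
ee_pos: [0.5349, -0.1765, 0.0555]
tcp_rot: [179.9, 0.0, 97.7]
wrist_force: [4.9, 0.9, -0.8]
opening: 0.0118
grasp_force: 35.5
```

Scaled: 10.4 cm / 80 = 0.13, 10.2 cm / 80 = 0.1275.

servo_tool(moves=[[0.0038,0.0005,0,0],[0.0111,0.0015,0,0],[0.0186,0.0025,0,0],[0.026,0.0035,0,0],[0.0335,0.0045,0,0],[0.0409,0.0055,0,0],[0.0483,0.0065,0,0],[0.0558,0.0075,0,0],[0.0631,0.0085,0,0],[0.0706,0.0095,0,0],[0.078,0.0105,0,0],[0.0855,0.0115,0,0],[0.0929,0.0125,0,0],[0.1004,0.0135,0,0],[0.1078,0.0145,0,0],[0.1153,0.0155,0,0],[0.1226,0.0165,0,0],[0.1275,0.0173,0,0],[0.13,0.0175,0,0],[0.13,0.0175,0,0]])

```text
time: 5.98
ee_pos: [0.6376, -0.1623, 0.0555]
tcp_rot: [-179.9, -0.0, 97.7]
wrist_force: [-6.7, 1.4, 6.1]
opening: 0.0117
grasp_force: 36.5
```

Scaled: 0.3 cm / 80 = 0.0038, 0.2 cm / 80 = 0.0025.

servo_tool(moves=[[0.0013,0.0001,0,0],[0.0025,0.0004,0,0],[0.0038,0.0005,0,0],[0.0038,0.0005,0,0]])

```text
time: 6.32
ee_pos: [0.6403, -0.162, 0.0555]
tcp_rot: [-179.9, -0.0, 97.7]
wrist_force: [-6.2, 2.3, 5.8]
opening: 0.0114
grasp_force: 36.5
```

Scaled: 0.4 cm / 80 = 0.005, 0.3 cm / 80 = 0.0038.

servo_tool(moves=[[0.0013,0.0002,0,0],[0.0025,0.0003,0,0],[0.0038,0.0005,0,0],[0.005,0.0007,0,0],[0.005,0.0007,0,0],[0.005,0.0007,0,0]])

```text
time: 6.82
ee_pos: [0.6439, -0.1615, 0.0555]
tcp_rot: [-179.8, -0.0, 97.7]
wrist_force: [-8.6, 1.6, 7.1]
opening: 0.0116
grasp_force: 36.6
```

Scaled: 0.3 cm / 80 = 0.0038, 0.2 cm / 80 = 0.0025.

servo_tool(moves=[[0.0013,0.0002,0,0],[0.0025,0.0003,0,0],[0.0038,0.0005,0,0],[0.0038,0.0005,0,0]])

```text
time: 7.15
ee_pos: [0.6439, -0.1614, 0.0555]
tcp_rot: [-179.5, -0.1, 97.6]
wrist_force: [-25.8, -0.3, 14.0]
opening: 0.0119
grasp_force: 39.4
```

Scaled: -8.5 cm / 80 = -0.1063, -1.13 cm / 80 = -0.0141.

servo_tool(moves=[[-0.0063,-0.0009,0,0],[-0.0125,-0.0016,0,0],[-0.0188,-0.0025,0,0],[-0.025,-0.0034,0,0],[-0.0313,-0.0043,0,0],[-0.0375,-0.005,0,0],[-0.0438,-0.0059,0,0],[-0.05,-0.0068,0,0],[-0.0563,-0.0075,0,0],[-0.0625,-0.0084,0,0],[-0.0688,-0.0093,0,0],[-0.075,-0.0101,0,0],[-0.0813,-0.0109,0,0],[-0.0875,-0.0118,0,0],[-0.0938,-0.0125,0,0],[-0.1,-0.0134,0,0],[-0.1038,-0.0139,0,0],[-0.1063,-0.0141,0,0],[-0.1063,-0.0141,0,0],[-0.1063,-0.0141,0,0]])

```text
time: 8.82
ee_pos: [0.5624, -0.1727, 0.0555]
tcp_rot: [-179.9, 0.0, 97.7]
wrist_force: [-6.4, -0.4, 6.3]
opening: 0.0116
grasp_force: 36.5
```

servo_tool(moves=[[0,0,0,0],[0,0,0,0]])

```text
time: 8.98
ee_pos: [0.5625, -0.1727, 0.0555]
tcp_rot: [-179.9, 0.0, 97.7]
wrist_force: [-6.8, 0.1, 6.7]
opening: 0.0114
grasp_force: 36.5
```

Scaled: -0.1 cm / 80 = -0.0013, -0.01 cm / 80 = -0.0001.

servo_tool(moves=[[-0.0013,-0.0001,0,0],[-0.0013,-0.0001,0,0],[-0.0013,-0.0001,0,0]], force=20)

```text
time: 9.23
ee_pos: [0.5617, -0.1728, 0.0555]
tcp_rot: [-179.9, 0.0, 97.7]
wrist_force: [-5.1, -1.1, 5.6]
opening: 0.0117
grasp_force: 36.5
```

Scaled: 1 cm / 80 = 0.0125, 0.8 cm / 80 = 0.01.

servo_tool(moves=[[-0.0004,0.0025,0,0],[-0.0006,0.005,0,0],[-0.001,0.0075,0,0],[-0.0014,0.01,0,0],[-0.0016,0.0125,0,0],[-0.0016,0.0125,0,0]])

```text
time: 9.73
ee_pos: [0.5614, -0.1698, 0.0557]
tcp_rot: [-180.0, 0.8, 97.4]
wrist_force: [-0.1, -38.8, -3.0]
opening: 0.0112
grasp_force: 35.8
```

servo_tool(moves=[[0.001,-0.0075,0,0],[0.001,-0.0075,0,0]])

```text
time: 9.9
ee_pos: [0.5613, -0.1699, 0.0556]
tcp_rot: [-179.9, 0.0, 97.6]
wrist_force: [-5.4, -4.9, 5.1]
opening: 0.0115
grasp_force: 36.5
```

Scaled: 0.15 cm / 80 = 0.0019, 0.1 cm / 80 = 0.0013.

servo_tool(moves=[[0.0006,0,0,0],[0.0013,0.0001,0,0],[0.0019,0.0003,0,0],[0.0019,0.0003,0,0],[0.0019,0.0003,0,0]], claw=0.83)

```text
time: 10.32
ee_pos: [0.5624, -0.169, 0.0549]
tcp_rot: [-179.9, 0.0, 97.6]
wrist_force: [-6.0, -3.5, 2.1]
opening: 0.015
grasp_force: 3.0
```

Scaled: 2.4 cm / 80 = 0.03, 1.2 cm / 80 = 0.015.

servo_tool(moves=[[-0.0005,0.0038,0,0],[-0.001,0.0075,0,0],[-0.0015,0.0113,0,0],[-0.002,0.015,0,0],[-0.0025,0.0188,0,0],[-0.003,0.0225,0,0],[-0.0035,0.0263,0,0],[-0.004,0.03,0,0],[-0.004,0.03,0,0]])

```text
time: 11.07
ee_pos: [0.559, -0.1446, 0.0545]
tcp_rot: [-179.8, 0.0, 97.6]
wrist_force: [-4.8, -2.9, 0.4]
opening: 0.014
grasp_force: 2.7
```

Scaled: 1.5 cm / 80 = 0.0188, 1.2 cm / 80 = 0.015.

servo_tool(moves=[[-0.0005,0.0038,0,0],[-0.001,0.0075,0,0],[-0.0015,0.0113,0,0],[-0.002,0.015,0,0],[-0.0025,0.0188,0,0],[-0.0025,0.0188,0,0]])

```text
time: 11.57
ee_pos: [0.557, -0.1299, 0.0545]
tcp_rot: [-179.8, 0.1, 97.6]
wrist_force: [-4.6, -4.1, 0.0]
opening: 0.0143
grasp_force: 2.8
```

servo_tool(moves=[[-0.0005,0.0038,0,0],[-0.001,0.0075,0,0],[-0.0015,0.0113,0,0],[-0.002,0.015,0,0],[-0.002,0.015,0,0]])

```text
time: 11.98
ee_pos: [0.5553, -0.1179, 0.0545]
tcp_rot: [-179.8, 0.1, 97.6]
wrist_force: [-5.4, -3.3, 0.4]
opening: 0.0148
grasp_force: 2.9
```

Run:
```python
from h import *
o=get_obs();im=snap('wrist','w2.png');print(o['ee_pos'],o['tcp_rot'],o['time'],o['opening'],o['wrist_force'])
np.savez('w2.npz',p=o['ee_pos'],r=o['tcp_rot'])
```

```text
[ 0.55534318 -0.11793912  0.05451409] [-1.79838683e+02  6.04930115e-02  9.76332354e+01] 11.9833 0.014752141552515738 [-5.38035668 -3.34933612  0.38005719]
```

View pics/w2.png

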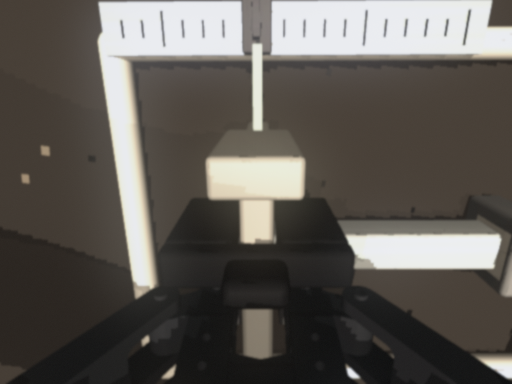

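The pointer tip is at (257,44), almost exactly on the clip at (243–271, 0–54, middle about 257). I'll compute the residual with subpixel values.

Run:
```python
from h import *
im=cv2.imread('pics/w2.png',0).astype(int)
print(im[30,236:280]);print(im[8,236:280]);print(im[50,246:268]);print(im[75,246:268])
d=np.load('w2.npz');ex=np.array([.99103,.13363,0])
w=lambda u,v,z:ex@wonz(d['p'],d['r'],(u,v),z)*1e3
for u in(256.5,257,257.5,258):print(u,w(u,44,.046),w(u,30,.022),w(u,15,.04))
```

```text
[234 235 235 235 231 214 159 123 122 125 125 125 125 124 122 120 120 123
 126 127 127 128 126 120 114 120 127 129 128 129 129 127 128 127 132 172
 220 233 235 234 235 235 235 235]
[234 234 233 231 218 170 127 120 123 123 121 121 122 124 123 124 124 125
 126 126 126 126 122 118 122 125 126 127 127 128 128 128 128 124 125 163
 217 231 234 234 234 234 234 234]
[118 117 118 118 123 145 188 223 232 233 233 233 233 233 231 216 165 130
 122 121 121 122]
[ 80  80  78  77  80 104 161 217 230 232 232 232 232 232 229 208 145  91
  81  81  81  80]
256.5 533.203539698486 532.8972081289236 533.1833043090373
257 533.4163750399791 533.1410263122152 533.3991263544752
257.5 533.629208396545 533.3848422493143 533.614946437239
258 533.8420397682114 533.6286559402516 533.8307645573557
```

Run:
```python
from h import *
a=cv2.imread('pics/w2.png')[0:80,207:307]
cv2.imwrite('pics/w2z.png',cv2.resize(a,None,fx=7,fy=7,interpolation=cv2.INTER_CUBIC))
```

```text
(no output)
```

View pics/w2z.png

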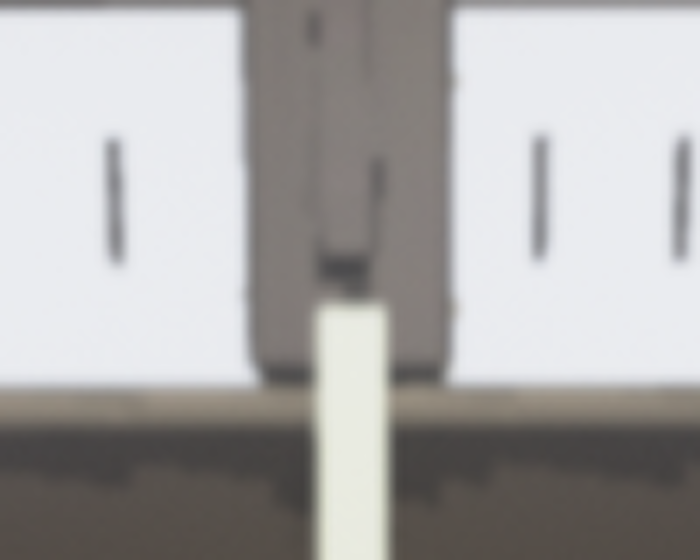

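The pointer is within about 0.3 mm of the fin. I'll keep sliding the lever closed.

Scaled: 1.35 cm / 80 = 0.0169, 1.2 cm / 80 = 0.015.

servo_tool(moves=[[-0.0005,0.0038,0,0],[-0.001,0.0075,0,0],[-0.0015,0.0113,0,0],[-0.002,0.015,0,0],[-0.0023,0.0169,0,0],[-0.0023,0.0169,0,0]])

```text
time: 12.53
ee_pos: [0.5536, -0.1051, 0.0545]
tcp_rot: [-179.8, 0.1, 97.6]
wrist_force: [-5.2, -8.0, -0.7]
opening: 0.0144
grasp_force: 3.0
```

servo_tool(moves=[[-0.0004,0.0025,0,0],[-0.0006,0.005,0,0],[-0.0009,0.0063,0,0],[-0.0009,0.0063,0,0]])

```text
time: 12.87
ee_pos: [0.5537, -0.104, 0.0548]
tcp_rot: [-179.9, 0.5, 97.5]
wrist_force: [-1.0, -31.9, -2.5]
opening: 0.0146
grasp_force: 3.1
```

Scaled: -0.35 cm / 80 = -0.0044, -0.3 cm / 80 = -0.0038.

servo_tool(moves=[[0.0005,-0.0038,0,0],[0.0005,-0.0044,0,0],[0.0005,-0.0044,0,0]])

```text
time: 13.12
ee_pos: [0.5536, -0.1045, 0.0546]
tcp_rot: [-179.9, 0.2, 97.6]
wrist_force: [-4.2, -12.2, -0.9]
opening: 0.0143
grasp_force: 3.0
```

Run:
```python
from h import *
o=get_obs();im=snap('wrist','w3.png');print(o['ee_pos'],o['tcp_rot'],o['time'],o['opening'],o['wrist_force'])
np.savez('w3.npz',p=o['ee_pos'],r=o['tcp_rot'])
```

```text
[ 0.55362252 -0.10448904  0.05464736] [-1.79870981e+02  1.65430891e-01  9.75619278e+01] 13.1167 0.014295615847776576 [ -4.21737901 -12.24628993  -0.90621652]
```

View pics/w3.png

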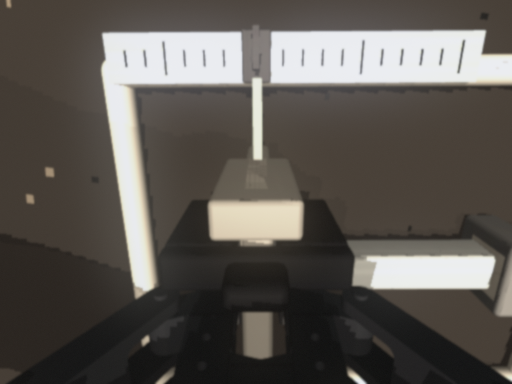

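Run:
```python
from h import *
im=cv2.imread('pics/w3.png',0).astype(float)
def edges(v,lo,hi,th):
    r=im[v,lo:hi]-th; i=np.where(np.sign(r[1:])!=np.sign(r[:-1]))[0]; return (lo+i+r[i]/(r[i]-r[i+1])).round(2)
for v in(40,55,65,75):print(v,edges(v,236,280,180))
for v in(81,90,110,130):print(v,edges(v,246,270,165))
d=np.load('w3.npz');ex=np.array([.99103,.13363,0]);ey=np.array([-.13363,.99103,0])
w=lambda u,v,z:wonz(d['p'],d['r'],(u,v),z)*1e3
print(ex@(w(257,80,.046)-w(256.7,60,.022)))
bar0=ex*0+w(257.2,78,.046)-106*ey
print('lever top +y edge y',ey@(w(257,243,.106)-bar0),'block edge',ey@(w(257,239,.105)-bar0), 'tcp y',ey@(d['p']*1e3-bar0))
```

```text
40 [241.   241.   270.83]
55 [241.64 270.24]
65 [241.65 270.24]
75 [241.83 270.6 ]
81 [251.54 261.67]
90 [252.12 261.34]
110 [252.2 261.7]
130 [252.56 261.68]
0.39515383718679015
lever top +y edge y 56.820681106391916 block edge 57.68822883142519 tcp y 23.677589527917366
```

Scaled: -0.16 cm / 80 = -0.002, -0.08 cm / 80 = -0.001.

servo_tool(moves=[[-0.001,-0.0001,0,0],[-0.002,-0.0003,0,0],[-0.002,-0.0003,0,0],[-0.002,-0.0003,0,0],[-0.002,-0.0003,0,0],[-0.002,-0.0003,0,0]], claw=1, force=30)

```text
time: 13.67
ee_pos: [0.5521, -0.1047, 0.0547]
tcp_rot: [-179.9, 0.2, 97.6]
wrist_force: [-4.3, -12.8, -0.6]
opening: 0.0113
grasp_force: 31.9
```

```bash
cat > chk.py <<'E'
from h import *
import sys
o=get_obs();snap('wrist',sys.argv[1]);print(o['ee_pos'],o['time'],o['opening'],o['wrist_force'])
im=cv2.imread('pics/'+sys.argv[1],0).astype(float)
def edges(v,lo,hi,th):
    r=im[v,lo:hi]-th; i=np.where(np.sign(r[1:])!=np.sign(r[:-1]))[0]; return (lo+i+r[i]/(r[i]-r[i+1])).round(2)
for v in(40,55,65,75):print(v,edges(v,236,282,180))
for v in(85,90,110,130):print(v,edges(v,244,272,165))
E
python3 chk.py w4.png
python3 - <<'E'
from h import *
d=np.load('w2.npz');ey=np.array([-.13363,.99103,0])
bar0=wonz(d['p'],d['r'],(257,43,),.046)*1e3-106*ey
print([ey@(wonz(d['p'],d['r'],(210,198),z)*1e3-bar0) for z in(.098,.106)], ey@(d['p']*1e3-bar0))
E
```

```text
[ 0.55207567 -0.10472059  0.05473189] 13.6667 0.011301494623317787 [ -4.28401853 -12.82288754  -0.55452095]
40 [244.6  274.13]
55 [244.7  274.07]
65 [244.67 273.64]
75 [245.17 273.94]
85 [254.47 264.78]
90 [254.88 264.34]
110 [255.06 264.4 ]
130 [255.22 264.34]
[np.float64(54.62819446924134), np.float64(57.488907672953914)] 9.581073223408215
```

Run:
```python
from h import *
ey=np.array([-.13363,.99103,0])
for f,tip,v in(('w2',43,243.5),('w3',78,244)):
    d=np.load(f+'.npz');g=lambda u,v,z:ey@wonz(d['p'],d['r'],(u,v),z)*1e3
    b=g(257,tip,.046)-106
    print(f,'tcp',ey@d['p']*1e3-b,'lever face',[g(257,v,z)-b for z in(.095,.098)])
    im=cv2.imread('pics/%s.png'%f,0);print(im[194:250:2 if f=='w2' else 1,257])
a=cv2.imread('pics/w4.png')[180:330,160:360]
cv2.imwrite('pics/w4z.png',cv2.resize(a,None,fx=4,fy=4,interpolation=cv2.INTER_CUBIC))
```

```text
w2 tcp 9.581344816608208 lever face [np.float64(36.734336196940376), np.float64(38.30531226875942)]
[221 205 177 197 222 223 223 223 222 222 222 222 222 221 221 221 221 220
 220 220 219 219 188 137 117  62  42  40]
w3 tcp 23.677452598952016 lever face [np.float64(50.667900817691475), np.float64(52.25156434951862)]
[ 97  98  98 100 104 112 128 151 175 191 201 209 216 220 221 221 220 220
 220 220 219 219 219 219 218 218 217 216 216 215 215 215 214 213 213 212
 212 211 211 210 209 209 207 197 184 178 192 200 185 154 133 113  84  59
  49  48]
```

View pics/w4z.png

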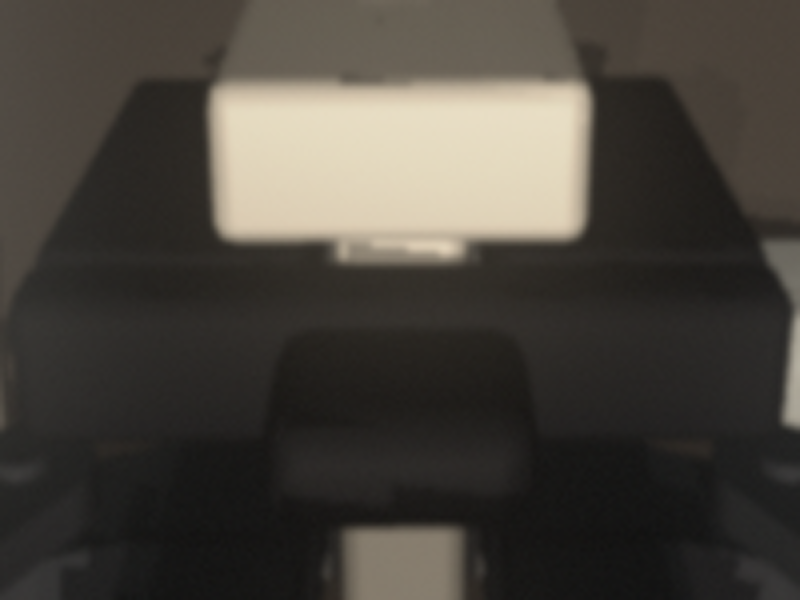

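The lever's far face measures at y ≈ 52 mm, which is where it should be when fully closed. The pointer is on the fin and the bar is pinched, so I'm handing in.

```bash
python3 -c "
from workcell import *
print(job_done())"
```

```text
the job is handed in; nothing more can be done
None
```

The job is handed in: I pressed the leg home until it bottomed, let it out to the mark (pointer within about 0.3 mm of the clip by wrist camera), slid the lever closed to its stop by the end block, and am still gripping the foot bar there.

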